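# Clip the lifting hook onto the large test weight

### The job

Take the snap hook that stands in the small grey block by its black grip and push it straight down over the lifting eye of the largest of the three steel test weights, until its sprung gate has been pushed in by the eye and has flicked shut again underneath it. Let go and leave the hook clipped onto that eye.

Things in the scene. Friction and masses are not known exactly. Their poses are not given: they have to be found in the camera images.
- hook: Aluminium snap hook, mouth down, 142 mm tall, 20 thick (y), 0.2-0.4 kg, upright in a loose pocket of a grey block (78x42x22 mm). Origin: centre of underside; z up, x across the mouth. Black grip on top: 56 (x) x 18 (y) mm, z 100-142; pinch across y near z 125. Two legs, feet 62 mm apart outside; throat between them 28 mm wide, 42 at the feet, top at z 84. Another, open hook lying flat has no gate.
- gate (a joint): Steel gate across the hook's throat at z 34 mm, hinged in the -x leg (x -19), free end at the +x leg. 0 rad = shut, level; grows as it swings up into the throat, to 1.6. A spring shuts it; pushing it in takes 5-15 N, more than the hook's weight. It snaps back to 0 once the eye's bar has passed its free end: the bar is then 58-72 mm above the hook's underside.
- weight_large_eye (a point): Centre of the top bar of the eye on the largest weight (fixed steel cylinder, 100 mm diameter, 60 high), 74 mm above its flat top. Eye: upright ring of 9 mm bar, 52 mm centre-line diameter. Site z up, y along the bar, x square to the ring: put the hook's x along this x, either way round. Fully down, the hook's feet stand on the weight, bar 74 mm above their underside; it stays standing.
- weight_large: The largest of three steel test weights: cylinder 100 mm in diameter, 60 mm high, with a 78 mm tall eye on top (a ring on a collar of 22 mm diameter, 18 high). Origin: centre of its underside; z up, x square to the ring. It is heavy and does not move. The two others (76 mm diameter, 45 high; 56 mm, 35 high) carry the same eye; the three may stand in any order.
There are look-alikes about, which are no part of the job. Leave any blue look-alike of the weight_large alone. Leave any blue or orange look-alike of the hook alone.

How it is judged:
By the outcome, as a careful person would: the job done as asked, in the order asked, and still so for the second after the job is handed in, with the robot touching nothing.
It also fails if it takes over 35 s, if anything falls off the work surface, if the arm or the gripper's body presses on something with over 40 N, if the wrist force passes 120 N, or if a joint passes its speed limit or range.

### The arm

A 7-joint arm with a two-finger parallel gripper is mounted at the origin on the work surface. World frame = base frame: x ahead of the robot, y to its left, z up, the work surface at z = 0. Lengths are in m, angles in rad, forces in N, time in s.
With the tool pointing down it reaches from about 0.425 to 0.925 m from the base axis. Payload 6.8 kg.
Tool frame: the origin (TCP) lies midway between the tips of the shut fingers; the grasp point (between the pads) lies 19 mm behind it (bot.pinch_z is the distance from the TCP to the grasp point, in m); x points along the fingers, y is the direction in which the jaws open and shut, and the axes are right-handed (so a half turn about x gives the same grasp; the last joint's range is limited). The gripper opens to 85 mm and grips with 20 to 120 N. Pads are 22 mm wide; open, the fingers measure 114 mm over their backs; the gripper's body (76 mm by 85 mm) begins 54 mm behind the grasp point. The pads swing forward as they close: fully open they stand 13 mm farther back than shut.
Start: joints at [1.055, 0.477, 0.022, 1.555, -0.011, 1.109, -0.083], TCP at [0.268, -0.62, 0.231] pointing down, gripper open.
Joint ranges: [-2.96, 2.96], [-0.34, 2.1], [-1.41, 1.46], [0.24, 2.44], [-1.37, 4.51], [0.17, 1.92], [-2.96, 2.96]. Speed limits (rad/s): [2.39, 2.39, 3.14, 3.14, 3.14, 3.14, 3.14].

### API

Orientations are given as a unit quaternion [w, x, y, z].
In Python, from station import bot gives the robot as it stands. The module is installed in compiled form; this text tells all that it offers.
- The arm moves only by the tool step_arm, never from a script. Its argument "plan" is a list of rows, each a list of 6 numbers: the shift along the tool's x, y, z in units of 40 mm (1.0 is 40 mm), then the turn, a rotation vector about the tool's x, y, z in units of 360 degrees (1.0 is 360 degrees). In form: [[dx, dy, dz, ax, ay, az], ...]. A call has 1 to 8 rows; each row shifts and turns the commanded pose from where the row before left it, along the tool's axes as they then stand; what a row does not reach is not made up. A row lasts 1/8 s, in which the tool goes at most 62.5 mm and 10.7 degrees, less where a joint would pass 70% of its speed; a pose out of reach is approached as far as the arm can. A call with a number of a shift or a turn outside -1 to 1 is refused whole. A call with a gripper value outside its range is refused whole. "fingers" is the closure, from -1 (fully open) to 1 (shut), set as the call begins (left out, the last holds). The fingers move at their own pace and stop on an object; "force" is the grip in N (left out, the last holds). Time passes only in rows, so rows that do not move let the fingers close. It gives the time, the measured TCP pose, the force and the opening at its end, in the units of the state.
- bot.get_obs(): the state, without advancing time (a new reading comes with each control period).
- bot.read_camera(name): name is "side" or "top"; returns (picture, depth): 400x640x3 uint8, red, green, blue; 400x640 float32, m along the optical axis (not along the pixel's ray), 0 where there is no reading.
- bot.camera_model(name): a dict with "mtx" (3x3 intrinsics, pixels), "k1" (the pictures are not rectified: a ray, as slopes to the right and down, at radius r is drawn at 1 + k1 r^2 times it, then the intrinsics apply), "origin" and "rotation" of the camera in the world. Camera axes: x right, y up, looking along -z (the intrinsics and any distortion apply to the point x, -y, -z); pixel columns grow to the right and rows downward; lengths in m; the calibration is good to about 2 mm. A picture is of the moment at which its call begins. camera_model takes no time and is no camera call.
- bot.hand_in(): hands the job in, once; it reports no verdict.
The state is a dict: "t": time; "q": joint angles; "joint_vel": joint speeds; "joint_torque": joint torques, N m; "eef_pos": TCP position; "tool_rot": TCP orientation; "contact_force": force on the tool from outside, world axes, zero at the start; "torque": the same for the moment, N m; "gripper_width": opening from 0.0 (shut) to 1.0 (fully open).
Only numpy, scipy, OpenCV 4.12 (cv2) and the standard library are available. Lean on these libraries where they do the work, as an engineer would, in place of code of your own. Each camera call takes 0.05 s, during which the arm holds its last target.

## Working session

There is one attempt and no reset: what is moved stays moved. The work goes in short steps, Python scripts to look and compute and a tool call to move; the robot and the scene stay as the last step left them, time stands still between calls to the robot, and variables do not carry over. Pictures are saved under pics/ and viewed, and the job is handed in when it is done.

Besides the shell and the picture viewer there is one more tool, called after "Request:" as name([rows], argument=value, ...), one row to a line, values as JSON. step_arm: Moves the arm, as the interface text tells. Shifts and turns lie within -1 to 1; 1 stands for 40 mm of shift or 360 degrees of turn. Its arguments: {"type":"object","properties":{"plan":{"type":"array"},"fingers":{"type":"number"},"force":{"type":"number"}},"required":["plan"]}

```bash
mkdir -p pics
cat > h.py <<'E'
import numpy as np, cv2
from station import bot
def shot(n):
    p,d=bot.read_camera(n); np.savez(f'{n}.npz',p=p,d=d); return p,d
def load(n):
    z=np.load(f'{n}.npz'); return z['p'],z['d']
def ray(n,u,v):
    m=bot.camera_model(n); K=np.array(m['mtx']); 
    dist=np.array([m['k1'],0,0,0,0.])
    s=cv2.undistortPoints(np.array([[[u,v]]],float),K,dist)[0,0]
    return np.array(m['origin']),np.array(m['rotation'])@np.array([s[0],-s[1],-1.])
def onz(n,u,v,z):
    o,r=ray(n,u,v); return o+r*(z-o[2])/r[2]
def atd(n,u,v,d):
    o,r=ray(n,u,v); return o+r*d
def cloud(n,d):
    m=bot.camera_model(n); K=np.array(m['mtx']); h,w=d.shape
    uv=np.stack(np.meshgrid(np.arange(w),np.arange(h)),-1).reshape(-1,1,2).astype(float)
    s=cv2.undistortPoints(uv,K,np.array([m['k1'],0,0,0,0.]))[:,0]
    r=np.c_[s[:,0],-s[:,1],-np.ones(len(s))]*d.reshape(-1,1)
    return (r@np.array(m['rotation']).T+np.array(m['origin'])).reshape(h,w,3)
def proj(n,P):
    m=bot.camera_model(n); K=np.array(m['mtx']); c=np.array(m['rotation']).T@(np.array(P)-m['origin'])
    x,y=c[0]/-c[2],-c[1]/-c[2]; f=1+m['k1']*(x*x+y*y); return K[0,0]*x*f+K[0,2],K[1,1]*y*f+K[1,2]
E
python3 - <<'E'
from h import *
for n in ('side','top'):
    p,d=shot(n); cv2.imwrite(f'pics/{n}0.png',p[:,:,::-1]); print(n,bot.camera_model(n))
print(bot.get_obs(),bot.pinch_z)
E
```

```text
side {'mtx': array([[416.08952201,   0.        , 316.05427306],
       [  0.        , 416.08952201, 201.11725924],
       [  0.        ,   0.        ,   1.        ]]), 'k1': -0.026329741103867058, 'origin': array([0.07642268, 0.73522853, 0.90956328]), 'rotation': array([-0.28306507, -0.09961098,  0.34844902,  0.88799499])}
top {'mtx': array([[382.70272399,   0.        , 314.5080977 ],
       [  0.        , 382.70272399, 201.17153228],
       [  0.        ,   0.        ,   1.        ]]), 'k1': 0.0026018841417669346, 'origin': array([0.31634275, 0.08527642, 1.05565313]), 'rotation': array([-0.70400264, -0.06027813,  0.04358577,  0.70629109])}
{'t': 0.1, 'q': array([ 1.05488525,  0.47771388,  0.02236814,  1.55634324, -0.01148858,
        1.10930219, -0.08308453]), 'joint_vel': array([-2.37053108e-04, -9.70520284e-04,  3.41030345e-04, -3.90163219e-03,
        1.46026268e-03, -6.64797562e-04, -7.86817321e-06]), 'joint_torque': array([ 4.87750236e-03, -5.97761786e+01,  1.61429219e+00, -2.81953096e+01,
        1.29552896e-02,  5.08534518e-03,  3.60818575e-06]), 'eef_pos': array([ 0.26746802, -0.61916964,  0.23042977]), 'tool_rot': array([-0.14263714, -0.6922907 , -0.14374713,  0.69262183]), 'contact_force': array([ 0.31971169,  1.41791201, -0.50462641]), 'torque': array([-0.00465308,  0.03274111, -0.01155836]), 'gripper_width': 1.0000756782363582} 0.0187
```

View pics/side0.png

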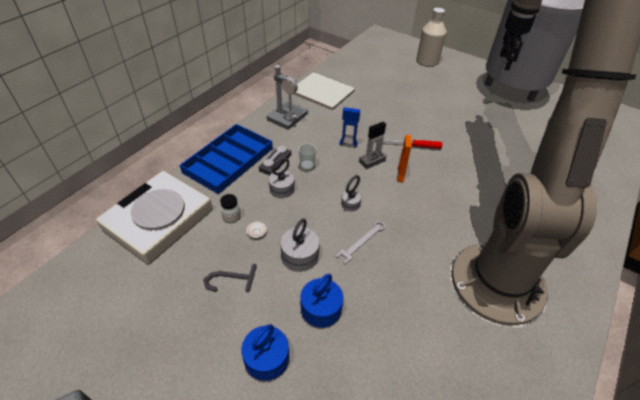

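View pics/top0.png

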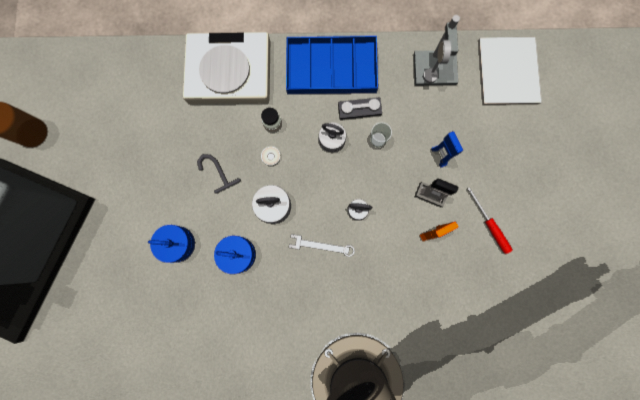

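The side view shows the grey hook with its black grip in the block at (375,145). The look-alikes are the blue hook at (350,125), the orange hook at (405,158) and the open hook lying flat at (232,277). The grey weights stand at (300,247), (281,182) and (351,197), and the blue ones at (322,302) and (265,352). In the top view, the hook is at (440,187) and the biggest grey weight at (271,204). Next I'll measure them.

```bash
python3 - <<'E'
s=open('h.py').read()
s=s.replace("def shot","""from scipy.spatial.transform import Rotation as R
class B:
    def __getattr__(s,k): return getattr(_b,k)
    def camera_model(s,n):
        m=dict(_b.camera_model(n)); q=m['rotation']; m['rotation']=R.from_quat([q[1],q[2],q[3],q[0]]).as_matrix(); return m
_b=bot; bot=B()
def shot""",1)
open('h.py','w').write(s)
E
python3 - <<'E'
from h import *
for n,crops in (('side',[(330,90,120,100),(250,150,130,130)]),('top',[(400,120,110,130),(240,170,150,70)])):
    p,d=load(n); C=cloud(n,d); np.save(n+'C.npy',C)
    ims=[]
    for x,y,w,h in crops:
        c=cv2.resize(p[y:y+h,x:x+w,::-1],(400,int(400*h/w)),interpolation=cv2.INTER_CUBIC); ims.append(c)
    H=max(i.shape[0] for i in ims); ims=[cv2.copyMakeBorder(i,0,H-i.shape[0],0,0,cv2.BORDER_CONSTANT) for i in ims]
    cv2.imwrite(f'pics/{n}_crop.png',np.hstack(ims))
C=np.load('topC.npy')
for nm,(u,v) in dict(table=(330,300),big=(271,212),mid=(332,143),small=(358,213),block=(432,195),grip=(445,187)).items(): print(nm,C[v,u].round(4))
C=np.load('sideC.npy')
for nm,(u,v) in dict(table=(400,240),big=(300,255),mid=(281,188),small=(351,202),grip=(377,131)).items(): print(nm,C[v,u].round(4))
E
```

```text
table [ 0.2041  0.0689 -0.0027]
big [0.4358 0.2232 0.059 ]
mid [0.6271 0.061  0.0425]
small [ 0.4346 -0.0068  0.0381]
block [ 0.4872 -0.2139  0.0073]
grip [ 0.4836 -0.2057  0.1474]
table [ 0.2683  0.0246 -0.    ]
big [0.4374 0.2572 0.0572]
mid [0.6287 0.091  0.0421]
small [0.4376 0.0122 0.0349]
grip [ 0.4855 -0.1994  0.1335]
```

View pics/side_crop.png

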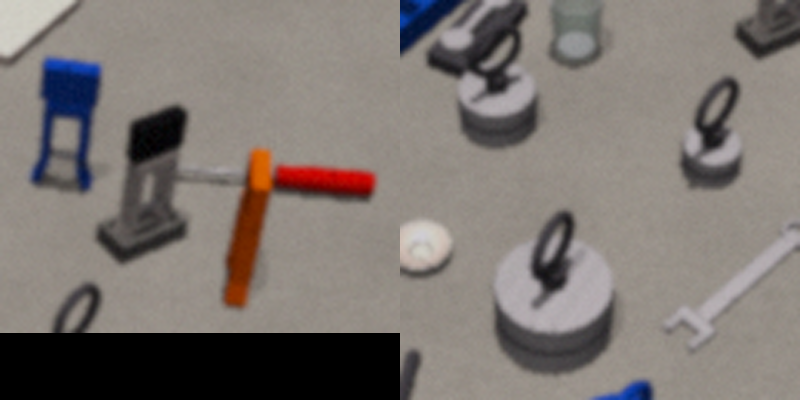

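View pics/top_crop.png

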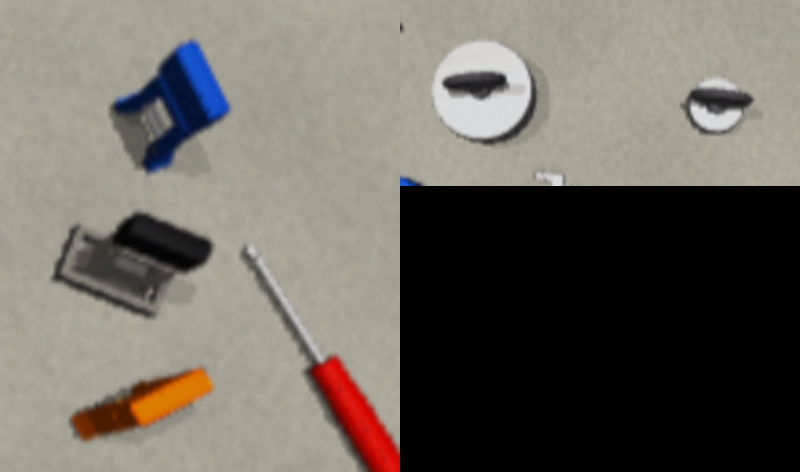

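Run:
```python
from h import *
def comp(mask,u,v):
    n,l,st,_=cv2.connectedComponentsWithStats(mask.astype(np.uint8)); 
    return (l==l[v,u])
for n,roi,seed in (('top',(405,165,470,215),(446,187)),('side',(355,105,395,170),(377,131))):
    p,d=load(n); C=np.load(n+'C.npy'); g=p.max(2).astype(int)
    m=np.zeros(g.shape,bool); x0,y0,x1,y1=roi; m[y0:y1,x0:x1]=g[y0:y1,x0:x1]<45
    m=comp(m,*seed); P=C[m&(d>0)]
    print(n,'grip px',m.sum(),'z pct',np.percentile(P[:,2],[5,25,50,75,95,99]).round(4),'mean',P.mean(0).round(4))
    ys,xs=np.nonzero(m);print(xs.min(),xs.max(),ys.min(),ys.max())
    if n=='top':
        T=P[P[:,2]>np.percentile(P[:,2],40)]; r=cv2.minAreaRect((T[:,:2]*1000).astype(np.float32)); print('top rect',r, np.median(T,0))
        for z in (0.14,0.15):
            W=np.array([onz(n,u,v,z)[:2] for v,u in zip(ys,xs)]); print(z,cv2.minAreaRect((W*1000).astype(np.float32)))
    # eye
    for nm,(a,b,c,e),s in (('big',(245,185,300,225),(268,202)) if n=='top' else ('big',(285,215,325,250),(294,232)),):
        m=np.zeros(g.shape,bool); m[b:e,a:c]=g[b:e,a:c]<80
        P=C[m&(d>0)]; P=P[P[:,2]>0.085]; print('eye',m.sum(),len(P),'zpct',np.percentile(P[:,2],[5,50,95,99]).round(4),'mean',P.mean(0).round(4))
        q=P[:,:2]-P[:,:2].mean(0); w,V=np.linalg.eigh(q.T@q/len(q)); print('dir',V[:,1],np.degrees(np.arctan2(V[1,1],V[0,1])),'ext',np.ptp(q@V,axis=0))
        hi=P[P[:,2]>0.125]; print('hi',len(hi),hi.mean(0).round(4))
    # disc
    big=C[...,2]; D=C[(np.abs(big-0.06)<.006)&(np.hypot(C[...,0]-.445,C[...,1]-.235)<.07)&(d>0)]
    (cx,cy),rr=cv2.minEnclosingCircle((D[:,:2]*1000).astype(np.float32)); print('disc',cx,cy,rr,len(D),np.median(D[:,2]))
```

```text
top grip px 230 z pct [0.1219 0.1377 0.1463 0.1482 0.1499 0.1509] mean [ 0.4863 -0.2049  0.1418]
431 457 179 193
top rect ((487.3853759765625, -208.41705322265625), (51.709293365478516, 16.30055809020996), 65.72526550292969) [ 0.4871424  -0.2076964   0.14780112]
0.14 ((486.5781555175781, -205.80081176757812), (60.56879806518555, 24.730701446533203), 69.29387664794922)
0.15 ((484.7189636230469, -202.62191772460938), (59.90730667114258, 24.460617065429688), 69.29387664794922)
eye 194 107 zpct [0.0864 0.1226 0.1381 0.1394] mean [0.4576 0.2237 0.115 ]
dir [-0.09739813  0.9952455 ] 95.58936306650403 ext [0.00759994 0.053857  ]
hi 51 [0.4573 0.2247 0.1339]
disc 459.02435302734375 225.45233154296875 50.12021255493164 946 0.0600244638582188
side grip px 181 z pct [0.1136 0.123  0.1348 0.1449 0.1484 0.1492] mean [ 0.4888 -0.2017  0.1332]
369 384 123 138
eye 171 119 zpct [0.086  0.1128 0.1371 0.1378] mean [0.4599 0.2294 0.1118]
dir [-0.11460378  0.99341128] 96.5807719410148 ext [0.00828488 0.05484563]
hi 41 [0.4601 0.2287 0.1332]
disc 460.3416748046875 225.3038330078125 51.61958312988281 844 0.05906488349691402
```

```bash
cat >> h.py <<'E'
def toolR(o): q=o['tool_rot']; return R.from_quat([q[1],q[2],q[3],q[0]]).as_matrix()
E
python3 - <<'E'
from h import *
o=bot.get_obs(); M=toolR(o); print('tool axes cols\n',M.round(3)); print('jaw az',np.degrees(np.arctan2(M[1,1],M[0,1])))
allP=[]
for n in ('top','side'):
    p,d=load(n); C=np.load(n+'C.npy'); g=p.max(2).astype(int)
    near=(np.hypot(C[...,0]-.487,C[...,1]+.206)<.05)&(d>0)
    T=C[near&(C[...,2]>.143)&(g<60)]; q=T[:,:2]-T[:,:2].mean(0); w,V=np.linalg.eigh(q.T@q); print(n,len(T),T.mean(0).round(4),'az',np.degrees(np.arctan2(V[1,1],V[0,1])),np.ptp(q@V,axis=0).round(4)); 
    c=(q@V); print('rect centre',(T[:,:2].mean(0)+V@((c.max(0)+c.min(0))/2)).round(4))
    # block top
    Bk=C[(np.hypot(C[...,0]-.487,C[...,1]+.206)<.06)&(d>0)&(np.abs(C[...,2]-.022)<.006)]; print('block',len(Bk),cv2.minAreaRect((Bk[:,:2]*1000).astype(np.float32)))
    hsv=cv2.cvtColor(p,cv2.COLOR_RGB2HSV)
    for nm,hm in (('orange',(hsv[...,0]<18)&(hsv[...,0]>5)),('blue',(hsv[...,0]>105)&(hsv[...,0]<130))):
        k=hm&(hsv[...,1]>150)&(np.hypot(C[...,0]-.487,C[...,1]+.206)<.14)&(d>0)
        if nm=='blue': k&=C[...,0]<.63
        Q=C[k]; print(nm,len(Q),Q.min(0).round(3),Q.max(0).round(3))
E
```

```text
tool axes cols
 [[-0.001  0.397 -0.918]
 [ 0.001 -0.918 -0.397]
 [-1.    -0.002  0.   ]]
jaw az -66.63311908358918
top 161 [ 0.4878 -0.2078  0.1475] az 66.80781923466165 [0.0176 0.0543]
rect centre [ 0.488  -0.2084]
block 168 ((486.9014587402344, -209.70848083496094), (79.32023620605469, 41.86979293823242), 65.18250274658203)
orange 321 [ 0.364 -0.281 -0.003] [ 0.408 -0.176  0.146]
blue 403 [ 0.569 -0.257  0.005] [ 0.624 -0.219  0.147]
side 64 [ 0.4902 -0.2059  0.1467] az 65.18756816107391 [0.016  0.0518]
rect centre [ 0.4903 -0.2062]
block 127 ((491.8846740722656, -207.05393981933594), (77.9976577758789, 47.90854263305664), 71.17034912109375)
orange 328 [ 0.367 -0.235  0.001] [ 0.49  -0.175  0.147]
blue 300 [ 0.486 -0.252  0.006] [ 0.625 -0.184  0.144]
```

Request:
step_arm([
  [0,0,0,-0.0237,0,0],
  [0,0,0,-0.0237,0,0],
  [0,0,0,-0.0237,0,0],
  [0,0,0,-0.0237,0,0],
  [0,0,0,-0.0235,0,0],
], fingers=-0.1, force=60)

```text
t: 0.72
eef_pos: [0.2675, -0.6193, 0.2307]
tool_rot: [0.386, 0.592, 0.387, -0.592]
contact_force: [0.4, -0.4, -0.0]
gripper_width: 0.548
```

Request:
step_arm([
  [0,0.07,-0.9,0,0,0],
  [0,0.07,-0.97,0,0,0],
  [0,0.07,-0.97,0,0,0],
  [0,0.07,-0.97,0,0,0],
  [0,0.07,-0.97,0,0,0],
  [0,0.07,-0.97,0,0,0],
  [0,0.07,-0.97,0,0,0],
  [0,0.07,-0.97,0,0,0],
])

```text
t: 1.72
eef_pos: [0.4137, -0.3466, 0.231]
tool_rot: [-0.385, -0.593, -0.385, 0.593]
contact_force: [0.8, 0.5, -0.5]
gripper_width: 0.547
```

Request:
step_arm([
  [0,0.07,-0.98,0,0,0],
  [0,0.08,-0.98,0,0,0],
  [0,0.08,-0.98,0,0,0],
  [0,0.08,-0.98,0,0,0],
  [0,0,0,0,0,0],
])

```text
t: 2.35
eef_pos: [0.4901, -0.2061, 0.2312]
tool_rot: [0.386, 0.592, 0.387, -0.592]
contact_force: [-0.0, -0.3, -0.1]
gripper_width: 0.548
```

Run:
```python
from h import *
o=bot.get_obs(); M=toolR(o); print(o['eef_pos'],'jaw az',np.degrees(np.arctan2(M[1,1],M[0,1])),M[:,0],o['q'],o['contact_force'])
p,d=shot('side'); cv2.imwrite('pics/side1.png',cv2.resize(p[60:200,290:450,::-1],(800,700),interpolation=cv2.INTER_CUBIC)[:600])
M=toolR(o); t=np.array([.489,-.2075,0])-o['eef_pos']; print(M.T@t/.04)
```

```text
[ 0.49014699 -0.20607987  0.23119108] jaw az -23.69527342189151 [ 4.21306907e-04  1.51621341e-03 -9.99998762e-01] [ 0.58135402  0.26587366 -0.35534596  1.87785289  0.10588615  1.01623615
 -0.23194596] [-0.03366556 -0.2826528  -0.12516891]
[ 5.77970382 -0.01069768  0.05303681]
```

View pics/side1.png

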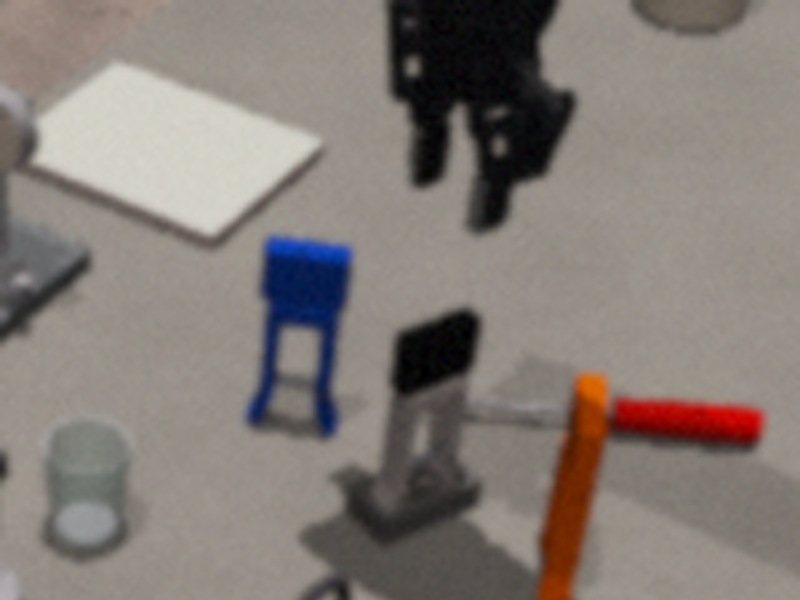

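The gripper stands above the hook, with its fingers at (430,170) and (490,215) in the crop and the black grip at (440,345). I'll descend and close.

Request:
step_arm([
  [0.8,-0.01,0.05,0,0,0],
  [0.8,0,0,0,0,0],
  [0.7,0,0,0,0,0],
  [0.4,0,0,0,0,0],
  [0.25,0,0,0,0,0],
  [0,0,0,0,0,0],
])

```text
t: 3.15
eef_pos: [0.4874, -0.2117, 0.1132]
tool_rot: [-0.385, -0.593, -0.385, 0.593]
contact_force: [-0.7, 0.5, 0.3]
gripper_width: 0.552
```

Request:
step_arm([
  [0,0,0,0,0,0],
  [0,0,0,0,0,0],
  [0,0,0,0,0,0],
  [0,0,0,0,0,0],
  [0,0,0,0,0,0],
  [0,0,0,0,0,0],
], fingers=1, force=80)

```text
t: 3.9
eef_pos: [0.4885, -0.2117, 0.1143]
tool_rot: [0.386, 0.594, 0.384, -0.593]
contact_force: [-0.0, -0.2, 6.1]
gripper_width: 0.201
```

Run:
```python
from h import *
o=bot.get_obs(); M=toolR(o); print(o['t'],o['eef_pos'],'jaw az',np.degrees(np.arctan2(M[1,1],M[0,1])),o['contact_force'],o['gripper_width'])
p,d=shot('side'); cv2.imwrite('pics/side2.png',cv2.resize(p[80:180,330:430,::-1],(600,600),interpolation=cv2.INTER_CUBIC))
```

```text
3.9 [ 0.48850341 -0.21174972  0.1143421 ] jaw az -24.0496650920797 [-0.03856186 -0.24926735  6.14343768] 0.20108585123920888
```

View pics/side2.png

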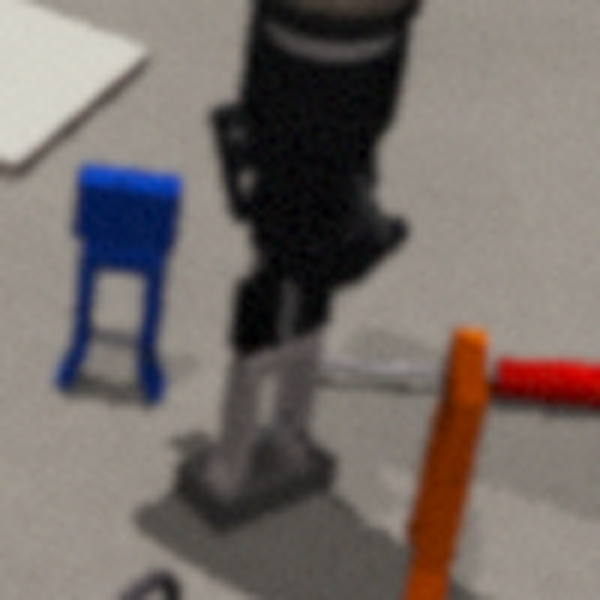

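The black grip at (280,310) is held between the fingers, and the opening is 17 mm. I'll lift.

Request:
step_arm([
  [-0.2,0,0,0,0,0],
  [-0.4,0,0,0,0,0],
  [-0.6,0,0,0,0,0],
  [-0.8,0,0,0,0,0],
  [-0.8,0,0,0,0,0],
  [-0.8,0,0,0,0,0],
  [-0.5,0,0,0,0,0],
  [0,0,0,0,0,0],
])

```text
t: 4.95
eef_pos: [0.4883, -0.2115, 0.2794]
tool_rot: [0.386, 0.594, 0.384, -0.592]
contact_force: [0.1, -0.5, -2.8]
gripper_width: 0.198
```

Run:
```python
from h import *
o=bot.get_obs(); M=toolR(o); print(o['t'],o['eef_pos'],'jaw az',np.degrees(np.arctan2(M[1,1],M[0,1])),o['contact_force'],o['gripper_width'])
p,d=shot('side'); cv2.imwrite('pics/side3.png',cv2.resize(p[40:180,310:450,::-1],(600,600),interpolation=cv2.INTER_CUBIC))
# after rotation to jaw -84 (turn -60 about world z): translation
M2=R.from_euler('z',-60,degrees=True).as_matrix()@M
hk=np.array([.407,.914,0])*.004
hk2=R.from_euler('z',-60,degrees=True).as_matrix()@hk
t=np.array([.4597,.226,0])-hk2-o['eef_pos']
print('in current axes',M.T@t/.04,'in rotated',M2.T@t/.04)
```

```text
4.95 [ 0.48828558 -0.21153943  0.27941462] jaw az -24.047905592096914 [ 0.11908506 -0.53516227 -2.81276655] 0.19841412709098197
in current axes [ 6.96681471 -5.22234601 -9.64731375] in rotated [  6.94500289 -10.97919298  -0.32299217]
```

View pics/side3.png

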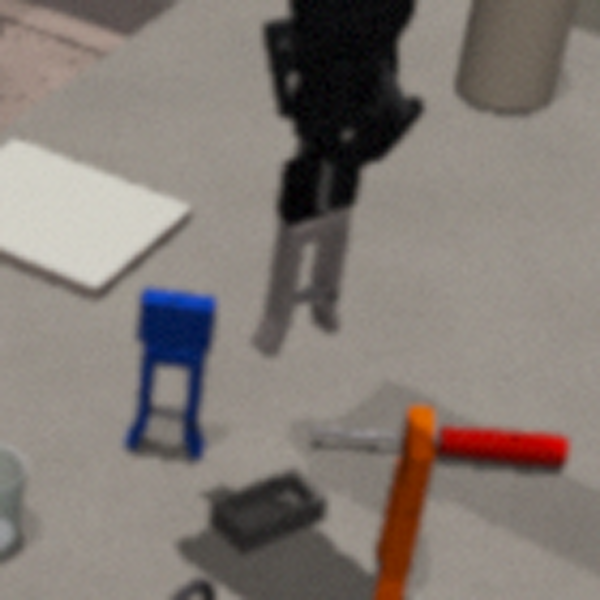

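The hook has lifted clear, with the gate visible at (320,295) and the block left empty. I'll turn it and carry it across.

Request:
step_arm([
  [0,0,0,0.0278,0,0],
  [0,0,0,0.0278,0,0],
  [0,0,0,0.0278,0,0],
  [0,0,0,0.0278,0,0],
  [0,0,0,0.0278,0,0],
  [0,0,0,0.0278,0,0],
  [0,0,0,0,0,0],
])

```text
t: 5.88
eef_pos: [0.4868, -0.211, 0.276]
tool_rot: [-0.037, -0.705, -0.037, 0.707]
contact_force: [0.4, -0.7, -2.3]
gripper_width: 0.197
```

Request:
step_arm([
  [0,-0.8,-0.02,0,0,0],
  [0,-0.96,-0.03,0,0,0],
  [0,-0.96,-0.03,0,0,0],
  [0,-0.96,-0.03,0,0,0],
  [0,-0.96,-0.03,0,0,0],
  [0,-0.96,-0.03,0,0,0],
  [0,-0.96,-0.03,0,0,0],
  [0,-0.96,-0.03,0,0,0],
])

```text
t: 6.88
eef_pos: [0.4651, 0.0898, 0.2768]
tool_rot: [-0.038, -0.706, -0.038, 0.706]
contact_force: [0.6, -0.0, -2.1]
gripper_width: 0.199
```

Request:
step_arm([
  [0,-0.96,-0.03,0,0,0],
  [0,-0.96,-0.03,0,0,0],
  [0,-0.9,-0.03,0,0,0],
  [0,-0.64,0,0,0,0],
  [0,0,0,0,0,0],
  [0,0,0,0,0,0],
])

```text
t: 7.62
eef_pos: [0.455, 0.2258, 0.2767]
tool_rot: [-0.037, -0.706, -0.037, 0.706]
contact_force: [-0.3, 0.1, -1.9]
gripper_width: 0.2
```

Run:
```python
from h import *
o=bot.get_obs(); M=toolR(o); print(o['t'],o['eef_pos'],'jaw az',np.degrees(np.arctan2(M[1,1],M[0,1])),M[:,0],o['contact_force'],o['gripper_width'],o['q'])
for n,(x,y) in (('side',(230,130)),('top',(200,140))):
    p,d=shot(n); np.save(n+'C.npy',cloud(n,d)); cv2.imwrite(f'pics/{n}4.png',cv2.resize(p[y:y+140,x:x+140,::-1],(600,600),interpolation=cv2.INTER_CUBIC))
```

```text
7.625 [0.45500612 0.22577881 0.27671064] jaw az -84.0127147774515 [-9.40004618e-04 -1.05731101e-03 -9.99998999e-01] [-0.29677329  0.10045022 -1.86970414] 0.19964901446722402 [-0.09239626  0.20389923 -0.56028494  1.86212606  0.12072264  1.11037626
 -2.16360026]
```

View pics/side4.png

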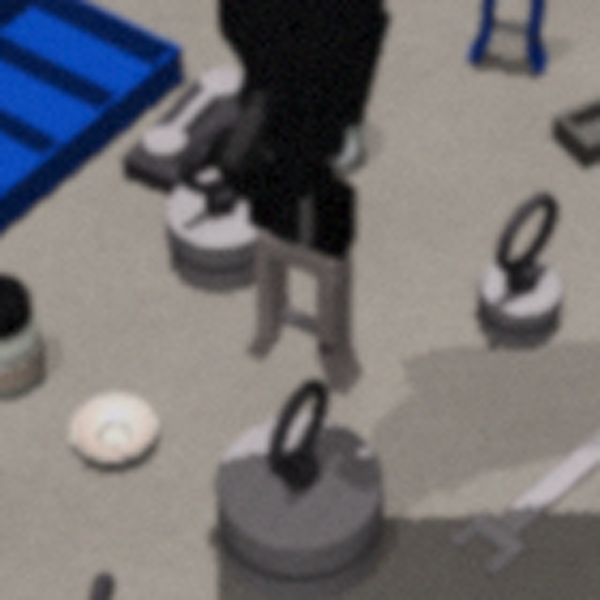

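View pics/top4.png

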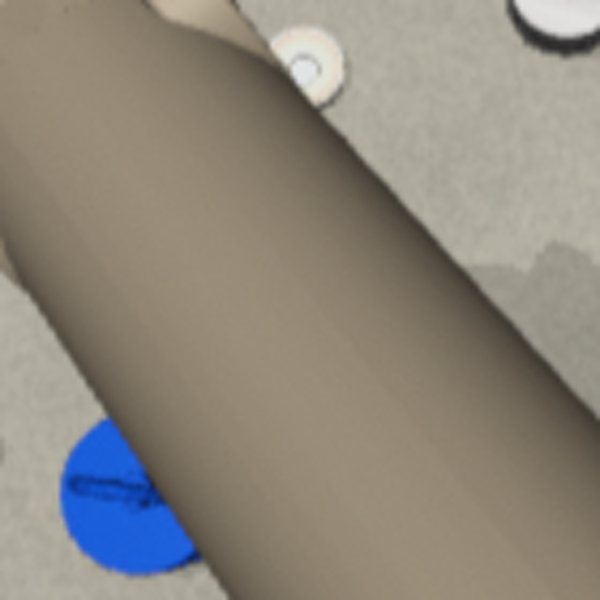

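The side view shows the hook hanging upright above the large weight. Its feet are at (262,350) and (340,385) and the ring at (300,435); the top view is blocked by the arm. I'll measure the hook against the ring from the side depth.

Run:
```python
from h import *
p,d=load('side'); C=np.load('sideC.npy')
a=np.radians(6); X=np.array([np.cos(a),np.sin(a),0]); Y=np.array([-np.sin(a),np.cos(a),0]); E=np.array([.4597,.226,0])
Q=C-E; x=Q@X; y=Q@Y; z=C[...,2]
k=(d>0)&(abs(x)<.06)&(abs(y)<.04)
print('hook zmin',np.percentile(z[k&(z>.15)],[0,1,5]))
for z0,z1 in ((.17,.185),(.185,.2),(.2,.215),(.215,.23),(.23,.245),(.25,.262),(.262,.275)):
    s=k&(z>z0)&(z<z1); xs=np.sort(x[s]); 
    L=xs[xs<np.mean(xs)] if len(xs) else xs; 
    print(z0,s.sum(),'x min/max',(xs.min()*1e3).round(1),(xs.max()*1e3).round(1),'biggest gap',max(((b-a_)*1e3,a_*1e3,b*1e3) for a_,b in zip(xs,xs[1:])),'y med',(np.median(y[s])*1e3).round(1),(np.percentile(y[s],[5,95])*1e3).round(1))
for z0,z1 in ((.085,.1),(.1,.12),(.12,.132),(.132,.142)):
    s=k&(z>z0)&(z<z1); print('ring',z0,s.sum(),(np.percentile(x[s],[5,50,95])*1e3).round(1),(np.percentile(y[s],[3,50,97])*1e3).round(1))
```

```text
hook zmin [0.16787793 0.18208683 0.23318895]
0.17 70 x min/max -34.0 28.5 biggest gap (np.float64(35.181849128715264), np.float64(-20.392110517701077), np.float64(14.78973861101418)) y med 6.6 [-8.1 10.9]
0.185 60 x min/max -29.1 19.5 biggest gap (np.float64(6.864494703755873), np.float64(-4.5899146755177425), np.float64(2.2745800282381308)) y med 8.3 [-5.8 11.4]
0.2 109 x min/max -28.1 21.0 biggest gap (np.float64(5.6682594943030775), np.float64(-16.17199040934652), np.float64(-10.503730915043441)) y med 3.4 [-8.7 10.9]
0.215 73 x min/max -27.4 20.4 biggest gap (np.float64(26.834754461802806), np.float64(-16.343157593118043), np.float64(10.491596868684764)) y med 7.9 [-8.9 10.8]
0.23 73 x min/max -27.3 19.4 biggest gap (np.float64(26.896127793577197), np.float64(-16.715065572652488), np.float64(10.181062220924707)) y med 8.7 [-7.2 11.6]
0.25 78 x min/max -27.7 18.5 biggest gap (np.float64(2.562684584089734), np.float64(8.003965550754181), np.float64(10.566650134843915)) y med 10.0 [-3.8 11.4]
0.262 74 x min/max -30.4 21.1 biggest gap (np.float64(2.3313083878458674), np.float64(18.78445498690773), np.float64(21.115763374753595)) y med 8.9 [ 5.6 11.2]
ring 0.085 51 [-2.9 -0.4  3.8] [-21.7  -6.6  26.1]
ring 0.1 34 [-2.7 -1.5  4. ] [-25.6  22.9  29.4]
ring 0.12 37 [-3.2 -1.   4.8] [-23.5  19.2  27.2]
ring 0.132 38 [-3.1  0.1  4.2] [-15.2   0.7  14.9]
```

Request:
step_arm([
  [0,0,-0.09,0,0,0],
  [0.3,0,0,0,0,0],
  [0.4,0,0,0,0,0],
  [0.3,0,0,0,0,0],
  [0,0,0,0,0,0],
], force=100)

```text
t: 8.35
eef_pos: [0.4578, 0.2267, 0.2357]
tool_rot: [-0.037, -0.705, -0.036, 0.707]
contact_force: [-0.6, -0.0, -1.6]
gripper_width: 0.2
```

Request:
step_arm([
  [0.2,0,0,0,0,0],
  [0.2,0,0,0,0,0],
  [0.2,0,0,0,0,0],
  [0,0,0,0,0,0],
])

```text
t: 8.85
eef_pos: [0.4588, 0.2272, 0.2135]
tool_rot: [0.036, 0.706, 0.036, -0.706]
contact_force: [-1.6, -0.6, 5.7]
gripper_width: 0.193
```

Run:
```python
from h import *
o=bot.get_obs(); M=toolR(o); print(o['t'],o['eef_pos'],o['contact_force'],o['torque'],o['gripper_width'])
p,d=shot('side'); cv2.imwrite('pics/side5.png',cv2.resize(p[170:270,250:350,::-1],(600,600),interpolation=cv2.INTER_CUBIC))
```

```text
8.85 [0.45884059 0.22723481 0.21346106] [-1.63436182 -0.62942343  5.66466169] [-0.33749115  0.44737208  0.06948317] 0.1929869681221817
```

View pics/side5.png

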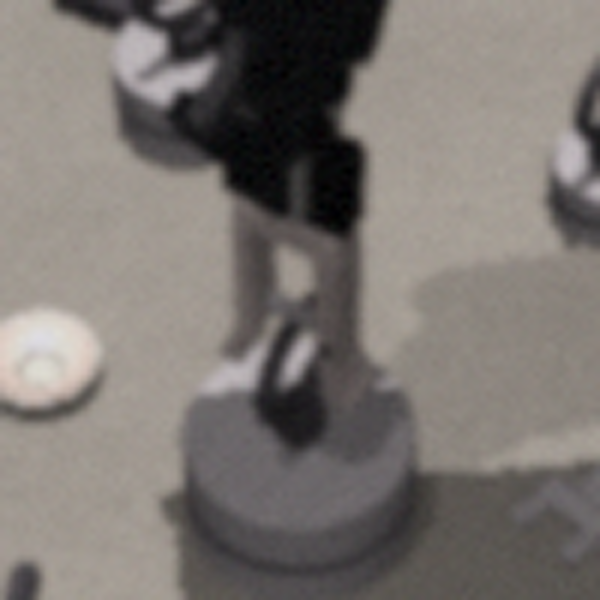

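The ring top at (290,330) is between the legs and the gate is being pushed in, at about 7 N. I'll go on down.

Request:
step_arm([
  [0.2,0,0,0,0,0],
  [0.2,0,0,0,0,0],
  [0.2,0,0,0,0,0],
  [0.2,0,0,0,0,0],
  [0,0,0,0,0,0],
])

```text
t: 9.52
eef_pos: [0.4565, 0.2266, 0.1799]
tool_rot: [-0.037, -0.705, -0.036, 0.708]
contact_force: [0.3, -0.6, -2.4]
gripper_width: 0.196
```

Request:
step_arm([
  [0.1,0,0,0,0,0],
  [0.1,0,0,0,0,0],
  [0,0,0,0,0,0],
])

```text
t: 9.9
eef_pos: [0.4587, 0.227, 0.173]
tool_rot: [-0.036, -0.706, -0.036, 0.706]
contact_force: [-0.1, -0.6, -2.9]
gripper_width: 0.194
```

Request:
step_arm([
  [0.07,0,0,0,0,0],
  [0.05,0,0,0,0,0],
  [0,0,0,0,0,0],
])

```text
t: 10.28
eef_pos: [0.4587, 0.2272, 0.1685]
tool_rot: [0.036, 0.706, 0.036, -0.706]
contact_force: [-0.6, 0.5, -2.7]
gripper_width: 0.195
```

Run:
```python
from h import *
o=bot.get_obs(); M=toolR(o); print(o['t'],o['eef_pos'],o['contact_force'],o['torque'],o['gripper_width'])
p,d=shot('side'); cv2.imwrite('pics/side6.png',cv2.resize(p[170:270,250:350,::-1],(600,600),interpolation=cv2.INTER_CUBIC))
```

```text
10.275 [0.45874841 0.22719445 0.16849364] [-0.61101306  0.49687859 -2.72730774] [ 0.01951792 -0.02674465  0.02565449] 0.19516932869441558
```

View pics/side6.png

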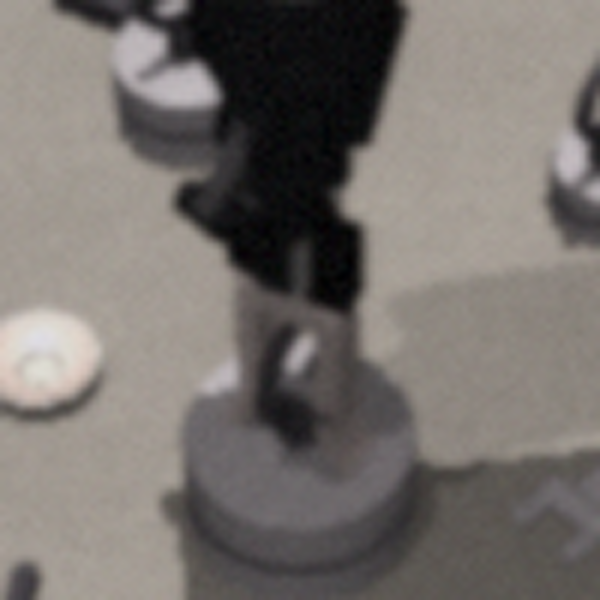

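The ring top is now up in the throat, near (295,330), but the force shows no floor contact yet. I'll lower it a little more.

Request:
step_arm([
  [0.05,0,0,0,0,0],
  [0,0,0,0,0,0],
])

```text
t: 10.58
eef_pos: [0.4589, 0.2274, 0.1684]
tool_rot: [0.037, 0.707, 0.036, -0.706]
contact_force: [-5.7, -3.3, 14.7]
gripper_width: 0.197
```

Request:
step_arm([
  [0.05,0,0,0,0,0],
  [0,0,0,0,0,0],
])

```text
t: 10.82
eef_pos: [0.4591, 0.2278, 0.1683]
tool_rot: [0.037, 0.707, 0.036, -0.705]
contact_force: [-10.5, -5.0, 32.3]
gripper_width: 0.198
```

The feet are on the weight. I'll relieve the press and then open.

Request:
step_arm([
  [-0.09,0,0,0,0,0],
  [0,0,0,0,0,0],
], force=40)

```text
t: 11.08
eef_pos: [0.459, 0.2272, 0.1684]
tool_rot: [0.036, 0.707, 0.036, -0.706]
contact_force: [0.4, -1.6, 4.9]
gripper_width: 0.194
```

Request:
step_arm([
  [0,0,0,0,0,0],
  [0,0,0,0,0,0],
  [0,0,0,0,0,0],
  [0,0,0,0,0,0],
], fingers=0.1)

```text
t: 11.58
eef_pos: [0.4587, 0.2271, 0.168]
tool_rot: [-0.036, -0.706, -0.036, 0.706]
contact_force: [-0.8, 0.8, -0.2]
gripper_width: 0.45
```

Request:
step_arm([
  [-0.3,0,0,0,0,0],
  [-0.5,0,0,0,0,0],
  [-0.9,0,0,0,0,0],
  [-0.9,0,0,0,0,0],
  [-0.9,0,0,0,0,0],
  [0,0,0,0,0,0],
])

```text
t: 12.32
eef_pos: [0.46, 0.2284, 0.3119]
tool_rot: [0.036, 0.708, 0.037, -0.704]
contact_force: [1.6, -0.3, -1.1]
gripper_width: 0.45
```

Request:
step_arm([
  [0,0.9,0,0,0,0],
  [0,0.9,0,0,0,0],
  [0,0.9,0,0,0,0],
  [0,0.9,0,0,0,0],
  [0,0.9,0,0,0,0],
  [0,0.9,0,0,0,0],
  [0,0.9,0,0,0,0],
])

```text
t: 13.2
eef_pos: [0.4841, -0.0247, 0.3077]
tool_rot: [-0.036, -0.706, -0.036, 0.706]
contact_force: [0.2, -0.8, -0.4]
gripper_width: 0.452
```

Run:
```python
from h import *
o=bot.get_obs(); print(o['t'],o['eef_pos'],o['contact_force'],o['gripper_width'])
ims=[]
for n,(x,y) in (('side',(250,170)),('top',(220,150))):
    p,d=shot(n); np.save(n+'C.npy',cloud(n,d)); ims.append(cv2.resize(p[y:y+100,x:x+100,::-1],(400,400),interpolation=cv2.INTER_CUBIC))
cv2.imwrite('pics/end7.png',np.hstack(ims))
a=np.radians(6); X=np.array([np.cos(a),np.sin(a),0]); Y=np.array([-np.sin(a),np.cos(a),0]); E=np.array([.4597,.226,0])
for n in ('side','top'):
    C=np.load(n+'C.npy'); Q=C-E; x=Q@X;y=Q@Y;z=C[...,2]; s=(z>.15)&(abs(x)<.06)&(abs(y)<.05); print(n,s.sum(),'z',np.percentile(z[s],[5,90,98]).round(4),'x',np.percentile(x[s],[2,98]).round(4),'y',np.percentile(y[s],[2,98]).round(4))
```

```text
13.2 [ 0.48412665 -0.02467648  0.30767173] [ 0.20588491 -0.75047029 -0.42737483] 0.4521883673290268
side 436 z [0.1545 0.2017 0.2031] x [-0.0265  0.0265] y [-0.0042  0.0122]
top 267 z [0.1578 0.2033 0.2045] x [-0.0288  0.0247] y [-0.0078  0.0098]
```

View pics/end7.png

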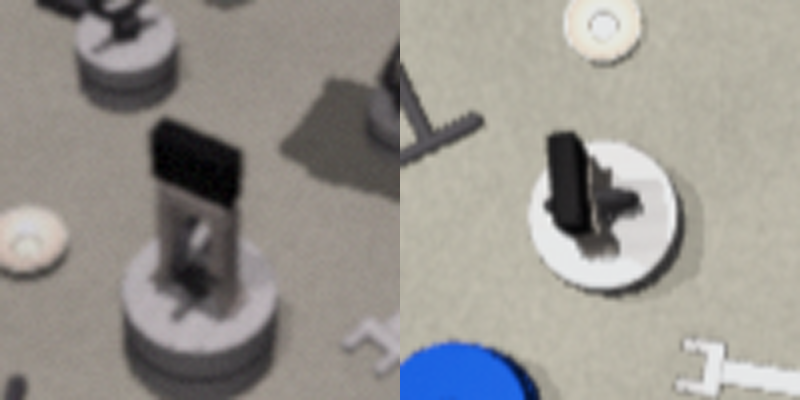

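The hook stands upright on the large weight, with its grip at (197,160) left and (568,182) right. Its top is at z 0.203, against 0.202 expected. One closer look at the gate.

Run:
```python
from h import *
p,d=load('side'); c=cv2.convertScaleAbs(p[205:255,280:325,::-1],alpha=1.8); cv2.imwrite('pics/gate8.png',cv2.resize(c,(540,600),interpolation=cv2.INTER_CUBIC))
a=np.radians(6); X=np.array([np.cos(a),np.sin(a),0]); Y=np.array([-np.sin(a),np.cos(a),0])
print([ (round((proj('side',np.array([.4597,.226,0])+X*x+Y*.006+[0,0,z])[0]-280)*12),round((proj('side',np.array([.4597,.226,0])+X*x+Y*.006+[0,0,z])[1]-205)*12)) for x,z in((-.014,.094),(.014,.094),(-.014,.12),(.014,.12))])
```

```text
[(286, 391), (168, 337), (285, 312), (166, 258)]
```

View pics/gate8.png

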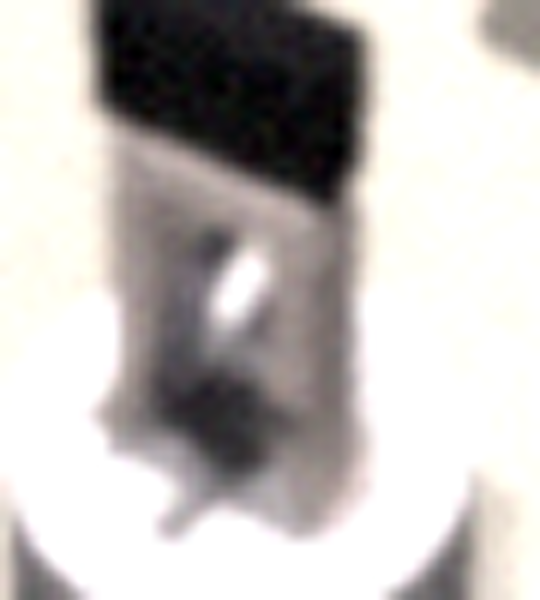

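A lighter grey band at about (235,350) lies on the line where a shut gate should be, (168,337) to (286,391), below the bar. The push force had also dropped back to the hook's own weight. I'll hand in.

```bash
python3 -c "
from station import bot
print(bot.hand_in())"
```

```text
the job is handed in; nothing more can be done
None
```

The hook is clipped onto the eye of the largest grey weight, standing on its own, and the job is handed in. I finished at about 13 s, with the gripper well clear. I touched none of the look-alikes.

- **Gate:** the vertical force on the tool swung from about −2 N (the hook's own weight) to about +6 N as the eye pushed the gate in. It then fell back to the hook's weight before the feet touched down. In the last close crop, a grey band lies where a shut gate should be. The picture is too coarse to prove that by sight, so the force drop is the main evidence that it shut.
- **Seating:** the feet met the weight at a wrist reading of up to about 32 N in z, which I relieved before letting go. Afterwards the hook stood upright, its grip top at z 0.203 m against 0.202 m expected.
- **Checks that disagreed:** the two cameras differed by 1–2 mm on the hook and the weight. The top camera was blocked by the arm during the descent, so I aligned the hook from the side view alone, with a 3.5 mm correction.

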